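# Unscrew the spring-loaded strainer cap and put it in the parts tray

### The job

The strainer on the spray line is due for cleaning: unscrew its hexagonal metal cap (ordinary right-hand thread) gently, without forcing it sideways or pulling on the thread, and keep hold of it as it comes free, because a spring pushes it off. Then set the cap down in the flat steel parts tray, open side down, without dropping it, let go, and leave the other things on the bench where they are.

Things in the scene. Friction and masses are not known exactly. Their poses are not given: they have to be found in the camera images.
- cap: Loose metal cap, hexagonal outside, hollow below, screwed on the strainer's neck: 48 mm across flats, 55 across corners, 45 high (46.5 with the low disc on top), 0.17 kg. Origin: centre of its open underside; z up along the screw axis; the flats face 0, 60, 120 ... degrees from its x. Home, its underside is 2.5 mm above the strainer's shoulder.
- cap_top (a point): Centre of the cap's flat top, 45 mm above its origin. A spring inside pushes the cap up all the way, 4.5 N when home, 3 N when it comes off: let go then, it jumps off. The thread is spoilt by more than 22 N between cap and strainer (about 8 N of it there from the spring at rest): if you grip off-centre or do not rise with it, feel the force and give way.
- strainer: Grey round strainer body, 60 mm diameter, on a dark base plate 110 x 90 mm, fixed. Origin: centre of the plate's underside, on the screw axis, z up. Shoulder below the cap: 66 mm diameter, top at 80 mm height. Pipe stubs run along its x to 62 mm either side, at 42 mm height, 34 mm thick.
- neck_top (a point): Centre of the top of the strainer's neck (40 mm diameter, inside the cap), on the screw axis, 118.5 mm above the bench. Right-hand thread: anticlockwise seen from above unscrews; the thread is coarse, so the cap rises fast as it turns, and is off after about one and a quarter turns. Loose fit, about 0.5 mm of play sideways; friction holds the cap where it is left on the thread.
- tray: Flat open steel parts tray, fixed: 200 mm (x) by 180 mm (y) outside, walls 4 mm thick and 22 mm high, floor 4 mm thick. Empty. Origin: centre of its underside.
- nut: Bystander: loose dark steel hexagon blank, 36 across flats, 18 high, to be left alone.
- jar: Bystander: closed amber jar, 60 diameter, 80 high, to be left alone.
- pot: Bystander: black open pot, 100 diameter, 75 high, to be left alone.
- block_a: Bystander: terracotta-coloured wooden block 100 x 40 x 35 mm.
- block_b: Bystander: terracotta-coloured wooden block 90 x 45 x 30 mm.
- core: Bystander: terracotta-coloured ring, 80 diameter, 28 high, to be left alone.
- brush: Bystander: hand brush lying flat, to be left alone.
Not all that is in view belongs to the job. What is shaped like the cap but blue or green is not meant.

How it is judged:
By the outcome, as a careful person would: the job done as asked, in the order asked, and still so for the second after the job is handed in, with the robot touching nothing.
It also fails if it takes over 72 s, if anything falls off the work surface, if the arm or the gripper's body presses on something with over 40 N, if the wrist force passes 120 N, or if a joint passes its speed limit or range.

### The arm

A 6-joint arm with a two-finger parallel gripper is mounted at the origin on the work surface. World frame = base frame: x ahead of the robot, y to its left, z up, the work surface at z = 0. Lengths are in m, angles in degrees, forces in N, time in s.
With the tool pointing down it reaches from about 0.35 to 0.85 m from the base axis. Payload 8.1 kg.
Tool frame: the origin (TCP) lies on the mounting face of the last link; the fingertips stand 186 mm ahead of it and the grasp point (between the pads) lies 167 mm ahead of it (tcp_to_grasp is the distance from the TCP to the grasp point, in m); z points along the fingers, x is the direction in which the jaws open and shut, and the axes are right-handed (so a half turn about z gives the same grasp; the last joint's range is limited). The gripper opens to 93 mm and grips with 3 to 60 N. Pads are 15 mm wide; open, the fingers measure 128 mm over their backs; the gripper's body (75 mm by 188 mm) begins 65 mm behind the grasp point.
Start: joints at [69.248, 7.471, 85.268, -0, 87.261, -4.893], TCP at [0.164, 0.577, 0.405] pointing down, gripper open.
Joint ranges: [-169.43, 169.43], [-51.17, 129.36], [1.28, 143.12], [-76.62, 256.62], [0, 156.53], [-152.29, 152.29]. Speed limits (degrees/s): [136.94, 136.94, 159.86, 180, 180, 180].

### API

Orientations are given as a 3x3 rotation matrix whose columns are the frame's x, y, z axes.
In Python, from bench import sense, get_image, camera_model, hand_in, tcp_to_grasp gives the robot as it stands.
- The arm moves only by the tool play_rows, never from a script. Its argument "moves" is a list of rows, each a list of 2 entries, a list of its own where there are three numbers: the shift along the tool's x, y, z in m, then the turn, a rotation vector about the tool's x, y, z in degrees. In form: [[[x, y, z], [wx, wy, wz]], ...]. A call has 1 to 20 rows; each row is the pose to reach, as a shift and turn from the pose commanded when the call began, along the tool's axes at that moment; what a row does not reach only later rows make up. A row lasts 1/10 s, in which the tool goes at most 50 mm and 8.59 degrees, less where a joint would pass 70% of its speed; a pose out of reach is approached as far as the arm can. A call with a gripper value outside its range is refused whole. "fingers" is the opening, from -1 (shut) to 1 (fully open), set as the call begins (left out, the last holds). The fingers move at their own pace and stop on an object; the grip force is fixed at half the most. Time passes only in rows, so rows that repeat a pose let the fingers close. It gives the time, the measured TCP pose, the force and the opening at its end, in the units of the state.
- sense(): the state, without advancing time (a new reading comes with each control period).
- get_image(name): name is "side" or "top" or "wrist"; returns the picture (480x640x3 uint8, red, green, blue); there is no depth.
- camera_model(name): a dict with "fx", "fy", "cx", "cy" (pixels), "pose" (4x4, takes a point from camera to world coordinates); the wrist camera has in their place "tool_from_camera" (4x4, takes a point from camera to tool coordinates, whose origin is the TCP and whose axes are the tool frame's). Camera axes: x right, y down, z forward; pixel columns grow to the right and rows downward; lengths in m; the calibration is good to about 2 mm. A picture is of the moment at which its call begins: read the wrist's pose just before it. camera_model takes no time and is no camera call.
- hand_in(): hands the job in, once; it reports no verdict.
The state is a dict: "time": time; "qpos": joint angles; "joint_vel": joint speeds; "joint_efforts": joint torques, N m; "position": TCP position; "tcp_rot": TCP orientation; "force": force on the tool from outside, world axes, zero at the start; "torque": the same for the moment, N m; "gripper_width": finger opening in m.
Only numpy, scipy, OpenCV 4.12 (cv2) and the standard library are available. Lean on these libraries where they do the work, as an engineer would, in place of code of your own. Each camera call takes 0.05 s, during which the arm holds its last target. There are 200 camera calls.

## Working session

There is one attempt and no reset: what is moved stays moved. The work goes in short steps, Python scripts to look and compute and a tool call to move; the robot and the scene stay as the last step left them, time stands still between calls to the robot, and variables do not carry over. Pictures are saved under pics/ and viewed, on a budget of 10 in all, crops included, one or two more only if the job needs it, and the job is handed in when it is done.

Besides the shell and the picture viewer there is one more tool, called after "Call:" as name(argument=value, ...), one argument or row to a line, values as JSON. play_rows: Moves the arm, as the interface text tells. Its arguments: {"type":"object","properties":{"moves":{"type":"array","items":{"type":"array"}},"fingers":{"type":"number"}},"required":["moves"]}

```bash
ls; mkdir -p pics
python3 - <<'E'
from bench import *
import cv2,numpy as np
s=sense();print(s['time'],s['position'],s['tcp_rot'],s['force'],s['gripper_width'],tcp_to_grasp)
for n in("top","side"):
    im=get_image(n);cv2.imwrite(f'pics/{n}0.png',im[...,::-1]);m=camera_model(n);print(n,{k:(np.round(v,4).tolist() if k=='pose' else v) for k,v in m.items()})
print(np.round(camera_model('wrist')['tool_from_camera'],4).tolist())
E
```

```text
pics
0.0 [0.16387075 0.57695453 0.40370492] [[ 2.73293756e-01  9.61930412e-01 -6.36526756e-04]
 [ 9.61928942e-01 -2.73294456e-01 -1.68864339e-03]
 [-1.79831667e-03 -1.50797813e-04 -9.99998372e-01]] [0.46609203 0.54235668 0.5232083 ] 0.09362781553976847 0.1673
top {'fx': 505.3812794933337, 'fy': 505.3812794933337, 'cx': 321.9138699611135, 'cy': 237.85928728133908, 'pose': [[0.0227, -0.9816, 0.1898, 0.2813], [-0.9995, -0.0264, -0.0173, -0.0514], [0.022, -0.1893, -0.9817, 1.342], [0.0, 0.0, 0.0, 1.0]]}
side {'fx': 505.0499117896109, 'fy': 505.0499117896109, 'cx': 324.2892562469164, 'cy': 247.71919317461283, 'pose': [[0.9618, -0.135, 0.2381, 0.2384], [-0.2734, -0.5195, 0.8096, -1.1243], [0.0144, -0.8437, -0.5366, 0.8071], [0.0, 0.0, 0.0, 1.0]]}
[[1.0, -0.0002, -0.0012, -0.0009], [0.0006, 0.955, 0.2965, -0.0829], [0.0011, -0.2965, 0.955, 0.0196], [0.0, 0.0, 0.0, 1.0]]
```

View pics/top0.png

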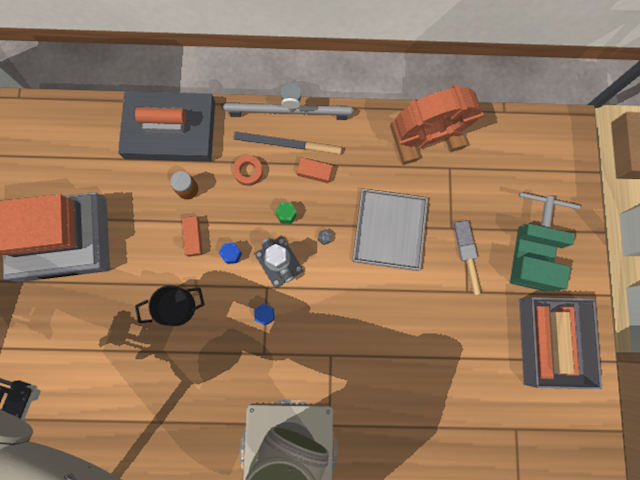

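View pics/side0.png

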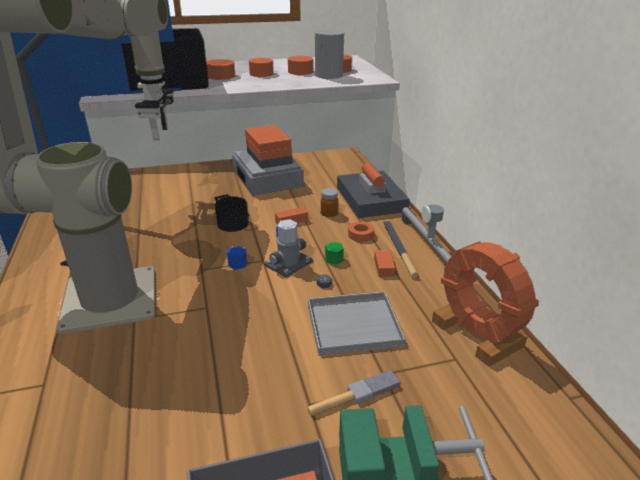

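The top view shows the steel cap on the strainer at about (275,255), the tray around (391,229), the nut at (325,237), and a blue and a green decoy nearby at (230,253) and (286,212). In the side view the cap is at (287,230).

```bash
cat > h.py <<'E'
from bench import *
import cv2,numpy as np
def ray(m,px,T):
    d=T[:3,:3]@np.array([(px[0]-m['cx'])/m['fx'],(px[1]-m['cy'])/m['fy'],1]);return T[:3,3],d
def plane(m,px,z,T=None):
    o,d=ray(m,px,m['pose'] if T is None else T);return o+d*(z-o[2])/d[2]
def wristT():
    s=sense();A=np.eye(4);A[:3,:3]=s['tcp_rot'];A[:3,3]=s['position'];return A@camera_model('wrist')['tool_from_camera']
def contours(im,box,lo,hi,k=3):
    u0,v0,u1,v1=box;hsv=cv2.cvtColor(im[v0:v1,u0:u1],cv2.COLOR_RGB2HSV)
    mk=cv2.inRange(hsv,lo,hi);mk=cv2.morphologyEx(mk,cv2.MORPH_OPEN,np.ones((k,k),np.uint8))
    c,_=cv2.findContours(mk,cv2.RETR_EXTERNAL,cv2.CHAIN_APPROX_NONE);c=sorted(c,key=cv2.contourArea)[::-1]
    return [x+np.array([u0,v0]) for x in c],mk
E
python3 - <<'E'
from h import *
im=cv2.imread('pics/top0.png')[...,::-1];m=camera_model('top')
c,mk=contours(im,(255,230,305,290),(0,0,150),(180,60,255),2)
for x in c[:3]:
    (u,v),r=cv2.minEnclosingCircle(x);print(cv2.contourArea(x),u,v,r,plane(m,(u,v),.129).round(4))
c,mk=contours(im,(345,180,440,280),(0,0,60),(180,70,255))
x=c[0];b=cv2.boxPoints(cv2.minAreaRect(x));print(b.round(1).tolist(),cv2.contourArea(x))
for p in b: print(plane(m,p,.022).round(4))
for n,p in(('nut',(325,237)),('green',(286,212)),('blue',(230,253)),('blue2',(264,314))):print(n,plane(m,p,.03).round(3))
# side ray
ms=camera_model('side');i2=cv2.imread('pics/side0.png')[...,::-1]
print(plane(ms,(287,224),.129).round(4))
def crop(i,u,v,w):return cv2.resize(i[v-w:v+w,u-w:u+w],(400,400),interpolation=cv2.INTER_CUBIC)
cv2.imwrite('pics/crop1.png',np.hstack([crop(im,278,260,32),crop(i2,287,240,32)])[...,::-1])
E
```

```text
328.5 276.0 255.5 11.412812232971191 [0.4693 0.0375 0.129 ]
7.0 284.0 272.0 2.2361679077148438 [0.4296 0.0167 0.129 ]
4.0 277.0 283.0 1.414313554763794 [0.4027 0.0325 0.129 ]
[[351.5, 261.3999938964844], [361.29998779296875, 188.10000610351562], [429.79998779296875, 197.1999969482422], [420.0, 270.5]] 4883.5
[ 0.4753 -0.1541  0.022 ]
[ 0.6771 -0.1784  0.022 ]
[ 0.6567 -0.365   0.022 ]
[ 0.4557 -0.3355  0.022 ]
nut [ 0.538 -0.083  0.03 ]
green [0.603 0.023 0.03 ]
blue [0.488 0.165 0.03 ]
blue2 [0.332 0.069 0.03 ]
[0.4746 0.0386 0.129 ]
```

View pics/crop1.png

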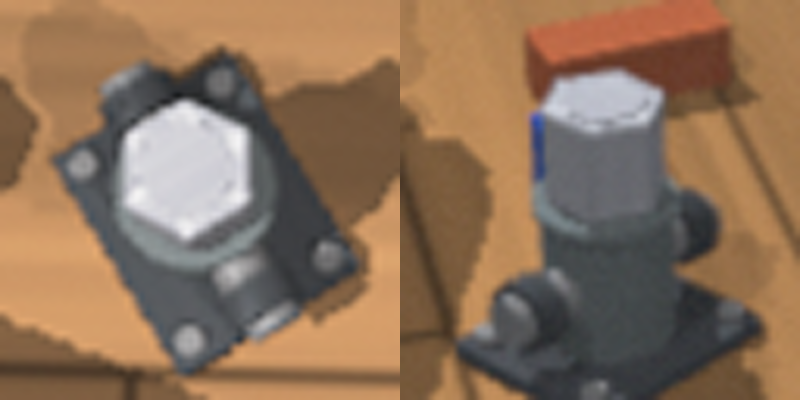

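The crop shows the hex cap with corners toward image up and down, so its flat normals are near ±90° and ±30° in the world frame. I'll move the wrist camera over it next.

```bash
cat >> h.py <<'E'
from scipy.spatial.transform import Rotation as Ro
def Rd(psi):
    c,s=np.cos(np.radians(psi)),np.sin(np.radians(psi));return np.array([[c,s,0],[s,-c,0],[0,0,-1.]])
def go(p,psi):
    s=sense();R=s['tcp_rot'];sh=R.T@(np.array(p)-s['position']);w=Ro.from_matrix(R.T@Rd(psi)).as_rotvec(degrees=True)
    print('shift',sh.round(4),'turn',w.round(2));return sh,w
def st():
    s=sense();R=s['tcp_rot'];print('t',round(s['time'],2),'p',s['position'].round(4),'psi',np.degrees(np.arctan2(R[1,0],R[0,0])).round(2),'z',R[:,2].round(4),'F',s['force'].round(2),'T',s['torque'].round(2),'w',round(s['gripper_width'],4),'q',np.round(s['qpos'],1))
E
python3 -c "
from h import *
st();go((.471,.038,.42),-90)"
```

```text
t 0.1 p [0.1639 0.577  0.4038] psi 74.14 z [-6.0e-04 -1.6e-03 -1.0e+00] F [-1.13  0.44 -0.22] T [0.03 0.01 0.02] w 0.0934 q [69.2  7.5 85.3 -0.  87.3 -4.9]
shift [-0.4345  0.4427 -0.0155] turn [1.4000e-01 3.0000e-02 1.6414e+02]
```

Call:
play_rows(
  moves=[
    [[-0.4345, 0.4427, -0.0155], [0.14, 0.03, 164.1]],
    [[-0.4345, 0.4427, -0.0155], [0.14, 0.03, 164.1]],
    [[-0.4345, 0.4427, -0.0155], [0.14, 0.03, 164.1]],
    [[-0.4345, 0.4427, -0.0155], [0.14, 0.03, 164.1]],
    [[-0.4345, 0.4427, -0.0155], [0.14, 0.03, 164.1]],
    [[-0.4345, 0.4427, -0.0155], [0.14, 0.03, 164.1]],
    [[-0.4345, 0.4427, -0.0155], [0.14, 0.03, 164.1]],
    [[-0.4345, 0.4427, -0.0155], [0.14, 0.03, 164.1]],
    [[-0.4345, 0.4427, -0.0155], [0.14, 0.03, 164.1]],
    [[-0.4345, 0.4427, -0.0155], [0.14, 0.03, 164.1]],
    [[-0.4345, 0.4427, -0.0155], [0.14, 0.03, 164.1]],
    [[-0.4345, 0.4427, -0.0155], [0.14, 0.03, 164.1]],
    [[-0.4345, 0.4427, -0.0155], [0.14, 0.03, 164.1]],
    [[-0.4345, 0.4427, -0.0155], [0.14, 0.03, 164.1]],
    [[-0.4345, 0.4427, -0.0155], [0.14, 0.03, 164.1]],
    [[-0.4345, 0.4427, -0.0155], [0.14, 0.03, 164.1]],
    [[-0.4345, 0.4427, -0.0155], [0.14, 0.03, 164.1]],
    [[-0.4345, 0.4427, -0.0155], [0.14, 0.03, 164.1]],
    [[-0.4345, 0.4427, -0.0155], [0.14, 0.03, 164.1]],
    [[-0.4345, 0.4427, -0.0155], [0.14, 0.03, 164.1]],
  ],
)

```text
time: 2.1
position: [0.4709, 0.0382, 0.4198]
tcp_rot: [[-0.002, -1.0, -0.0], [-1.0, 0.002, 0.002], [-0.002, 0.0, -1.0]]
force: [0.2, 0.6, 0.5]
gripper_width: 0.0928
```

Run:
```python
from h import *
st();T=wristT();im=get_image('wrist');cv2.imwrite('pics/w1.png',im[...,::-1]);st()
np.save('w1T.npy',T)
```

```text
t 2.1 p [0.4709 0.0382 0.4198] psi -90.13 z [-2.0e-04  1.6e-03 -1.0e+00] F [0.18 0.6  0.5 ] T [-0.   0.2 -0. ] w 0.0928 q [-1.600e+00 -1.300e+01  1.035e+02  1.000e-01  8.950e+01  8.850e+01]
t 2.15 p [0.4709 0.0382 0.4199] psi -89.89 z [-1.0e-04  1.7e-03 -1.0e+00] F [-0.42  0.4   0.55] T [-0.03  0.14 -0.01] w 0.0931 q [-1.600e+00 -1.300e+01  1.035e+02  1.000e-01  8.950e+01  8.830e+01]
```

View pics/w1.png

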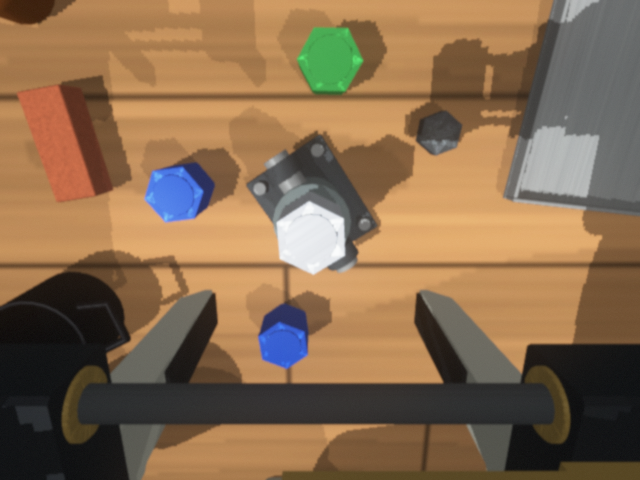

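The wrist view shows the white cap top at about (311,237). The jar, block, decoys and nut all stay clear of the jaws at cap height.

Run:
```python
from h import *
im=cv2.imread('pics/w1.png')[...,::-1];m=camera_model('wrist');T=np.load('w1T.npy')
print(im[237,311],im[262,285],im[210,330],im[265,330],cv2.cvtColor(im,cv2.COLOR_RGB2HSV)[[237,268,200],[311,300,330]])
for th in(185,200,215):
    c,mk=contours(im,(255,180,370,300),(0,0,th),(180,45,255));x=c[0]
    P=np.array([plane(m,p[0],.1275,T)[:2] for p in x])
    h=cv2.convexHull((P*1e4).astype(np.float32))
    M=cv2.moments(h);ctr=np.array([M['m10'],M['m01']])/M['m00']/1e4
    # hexagon support widths
    a=np.arange(0,60,.5);w=[]
    Q=h[:,0]/1e4
    W=lambda t:np.ptp(Q@[np.cos(np.radians(t)),np.sin(np.radians(t))])
    s=[W(t)+W(t+60)+W(t+120) for t in a];b=a[np.argmin(s)]
    mids=[]
    for k in(0,60,120):
        n=[np.cos(np.radians(b+k)),np.sin(np.radians(b+k))];v=Q@n;mids.append((round(b+k,1),round(np.ptp(v)*1e3,1),round((v.max()+v.min())/2*1e3-ctr@n*1e3,1)))
    ap=cv2.approxPolyDP(x,5,True)[:,0].tolist()
    print(th,cv2.contourArea(x),ctr.round(4),mids,ap)
```

```text
[232 234 238] [190 162 138] [124 126 130] [128 130 133] [[110   6 238]
 [ 11  28 216]
 [ 90   8  91]]
185 3588.5 [0.4729 0.0412] [(np.float64(33.0), np.float64(48.5), np.float64(-0.0)), (np.float64(93.0), np.float64(48.7), np.float64(0.0)), (np.float64(153.0), np.float64(48.7), np.float64(0.1))] [[307, 202], [276, 222], [281, 259], [315, 273], [344, 255], [343, 219]]
200 3538.5 [0.4728 0.0411] [(np.float64(33.0), np.float64(48.3), np.float64(-0.0)), (np.float64(93.0), np.float64(48.3), np.float64(0.1)), (np.float64(153.0), np.float64(48.1), np.float64(0.0))] [[307, 202], [277, 222], [279, 255], [315, 273], [344, 254], [343, 219]]
215 3468.5 [0.4728 0.0413] [(np.float64(32.5), np.float64(48.0), np.float64(-0.3)), (np.float64(92.5), np.float64(47.8), np.float64(-0.0)), (np.float64(152.5), np.float64(48.1), np.float64(-0.1))] [[308, 202], [277, 222], [279, 255], [315, 273], [343, 255], [342, 218]]
```

Call:
play_rows(
  moves=[
    [[0, 0, 0], [0, 0, -178]],
    [[0, 0, 0], [0, 0, -178]],
    [[0, 0, 0], [0, 0, -178]],
    [[0, 0, 0], [0, 0, -178]],
    [[0, 0, 0], [0, 0, -178]],
    [[0, 0, 0], [0, 0, -178]],
    [[0, 0, 0], [0, 0, -178]],
    [[0, 0, 0], [0, 0, -178]],
    [[0, 0, 0], [0, 0, -178]],
    [[0, 0, 0], [0, 0, -178]],
    [[0, 0, 0], [0, 0, -178]],
    [[0, 0, 0], [0, 0, -178]],
    [[0, 0, 0], [0, 0, -178]],
    [[0, 0, 0], [0, 0, -178]],
    [[0, 0, 0], [0, 0, -178]],
    [[0, 0, 0], [0, 0, -178]],
    [[0, 0, 0], [0, 0, -178]],
    [[0, 0, 0], [0, 0, -178]],
    [[0, 0, 0], [0, 0, -178]],
    [[0, 0, 0], [0, 0, -178]],
  ],
)

```text
time: 4.15
position: [0.471, 0.0383, 0.42]
tcp_rot: [[0.129, 0.992, 0.0], [0.992, -0.129, 0.002], [0.002, -0.0, -1.0]]
force: [-0.7, 0.6, -0.2]
gripper_width: 0.0928
```

```bash
cat >> h.py <<'E'
def hexfit(im,box,z,T,th=200):
    m=camera_model('wrist')
    c,mk=contours(im,box,(0,0,th),(180,45,255));x=c[0]
    P=np.array([plane(m,p[0],z,T)[:2] for p in x]);h=cv2.convexHull((P*1e4).astype(np.float32))
    M=cv2.moments(h);ctr=np.array([M['m10'],M['m01']])/M['m00']/1e4;Q=h[:,0]/1e4
    W=lambda t:np.ptp(Q@[np.cos(np.radians(t)),np.sin(np.radians(t))])
    a=np.arange(0,60,.5);b=a[np.argmin([W(t)+W(t+60)+W(t+120) for t in a])]
    print('hex',cv2.contourArea(x),ctr.round(4),b,[round(W(b+k)*1e3,1) for k in(0,60,120)]);return ctr,b
E
python3 - <<'E'
from h import *
st();T=wristT();im=get_image('wrist');cv2.imwrite('pics/w2.png',im[...,::-1]);np.save('w2T.npy',T)
m=camera_model('wrist');Ti=np.linalg.inv(T);q=Ti@[.4729,.0412,.1275,1];u,v=int(m['fx']*q[0]/q[2]+m['cx']),int(m['fy']*q[1]/q[2]+m['cy']);print(u,v)
for th in(150,185,200,215):hexfit(im,(u-50,v-55,u+50,v+55),.1275,T,th)
E
```

```text
t 4.15 p [0.471  0.0383 0.42  ] psi 82.56 z [ 2.0e-04  1.6e-03 -1.0e+00] F [-0.68  0.61 -0.17] T [-0.02  0.    0.02] w 0.0928 q [-1.600e+00 -1.300e+01  1.035e+02  1.000e-01  8.950e+01 -8.420e+01]
320 243
hex 3635.0 [0.4729 0.0412] 33.0 [np.float64(48.9), np.float64(49.4), np.float64(49.6)]
hex 3476.5 [0.4734 0.041 ] 33.0 [np.float64(48.2), np.float64(48.3), np.float64(48.4)]
hex 3412.0 [0.4735 0.0409] 33.0 [np.float64(48.0), np.float64(48.0), np.float64(48.2)]
hex 3254.0 [0.4735 0.0409] 33.0 [np.float64(47.4), np.float64(47.0), np.float64(47.4)]
```

View pics/w2.png

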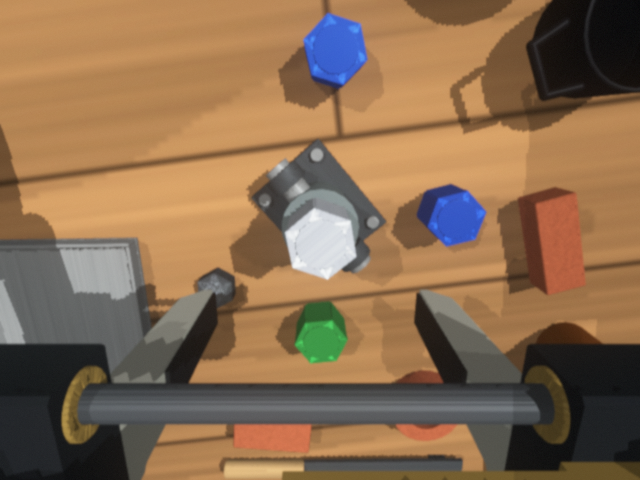

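The second view, from the opposite side, agrees: cap axis at (0.4732, 0.0410) with flat normals at 33° + 60k. In w2 the cap is at (320,243). I'll grip from psi = -147°.

```bash
python3 -c "
from h import *
go((.4732,.0410,.35),-80)"
```

```text
shift [0.0029 0.0019 0.07  ] turn [-1.3000e-01 -2.0000e-02  1.6311e+02]
```

Call:
play_rows(
  moves=[
    [[0.0029, 0.0019, 0.07], [-0.1, 0, 163]],
    [[0.0029, 0.0019, 0.07], [-0.1, 0, 163]],
    [[0.0029, 0.0019, 0.07], [-0.1, 0, 163]],
    [[0.0029, 0.0019, 0.07], [-0.1, 0, 163]],
    [[0.0029, 0.0019, 0.07], [-0.1, 0, 163]],
    [[0.0029, 0.0019, 0.07], [-0.1, 0, 163]],
    [[0.0029, 0.0019, 0.07], [-0.1, 0, 163]],
    [[0.0029, 0.0019, 0.07], [-0.1, 0, 163]],
    [[0.0029, 0.0019, 0.07], [-0.1, 0, 163]],
    [[0.0029, 0.0019, 0.07], [-0.1, 0, 163]],
    [[0.0029, 0.0019, 0.07], [-0.1, 0, 163]],
    [[0.0029, 0.0019, 0.07], [-0.1, 0, 163]],
    [[0.0029, 0.0019, 0.07], [-0.1, 0, 163]],
    [[0.0029, 0.0019, 0.07], [-0.1, 0, 163]],
    [[0.0029, 0.0019, 0.07], [-0.1, 0, 163]],
    [[0.0029, 0.0019, 0.07], [-0.1, 0, 163]],
    [[0.0029, 0.0019, 0.07], [-0.1, 0, 163]],
    [[0.0029, 0.0019, 0.07], [-0.1, 0, 163]],
    [[0.0029, 0.0019, 0.07], [-0.1, 0, 163]],
    [[0.0029, 0.0019, 0.07], [-0.1, 0, 163]],
  ],
)

```text
time: 6.2
position: [0.4733, 0.041, 0.3501]
tcp_rot: [[0.153, -0.988, 0.0], [-0.988, -0.153, 0.0], [-0.0, -0.0, -1.0]]
force: [-0.5, -0.6, -1.4]
gripper_width: 0.0932
```

```bash
python3 -c "
from h import *
st();go((.4732,.0410,.30),-147)"
```

```text
t 6.2 p [0.4733 0.041  0.3501] psi -81.19 z [ 3.e-04  4.e-04 -1.e+00] F [-0.48 -0.58 -1.37] T [-0.01  0.2   0.03] w 0.0932 q [ -1.2 -10.4 108.6   0.   81.8  79.9]
shift [-0.      0.0001  0.0501] turn [-1.000e-02  3.000e-02  6.581e+01]
```

Call:
play_rows(
  moves=[
    [[0, 0, 0.02], [0, 0, 65.8]],
    [[0, 0, 0.02], [0, 0, 65.8]],
    [[0, 0, 0.02], [0, 0, 65.8]],
    [[0, 0, 0.02], [0, 0, 65.8]],
    [[0, 0, 0.02], [0, 0, 65.8]],
    [[0, 0, 0.02], [0, 0, 65.8]],
    [[0, 0, 0.02], [0, 0, 65.8]],
    [[0, 0, 0.02], [0, 0, 65.8]],
    [[0, 0, 0.04], [0, 0, 65.8]],
    [[0, 0, 0.06], [0, 0, 65.8]],
    [[0, 0, 0.073], [0, 0, 65.8]],
    [[0, 0, 0.073], [0, 0, 65.8]],
    [[0, 0, 0.073], [0, 0, 65.8]],
  ],
)

```text
time: 7.5
position: [0.4735, 0.041, 0.2775]
tcp_rot: [[-0.837, -0.548, 0.0], [-0.548, 0.837, 0.0], [-0.0, 0.0, -1.0]]
force: [-0.2, -0.1, 1.0]
gripper_width: 0.0929
```

```bash
python3 -c "
from h import *
st();go((.4732,.0410,.277),-147)"
```

```text
t 7.5 p [0.4735 0.041  0.2775] psi -146.78 z [ 2.e-04  5.e-04 -1.e+00] F [-0.17 -0.13  1.05] T [ 0.08  0.12 -0.03] w 0.0929 q [ -1.2  -6.3 112.8   0.   73.5 145.5]
shift [0.0002 0.0002 0.0005] turn [0.01 0.03 0.22]
```

Call:
play_rows(
  moves=[
    [[0, 0, 0], [0, 0, 0]],
    [[0, 0, 0], [0, 0, 0]],
    [[0, 0, 0], [0, 0, 0]],
    [[0, 0, 0], [0, 0, 0]],
    [[0, 0, 0], [0, 0, 0]],
    [[0, 0, 0], [0, 0, 0]],
  ],
  fingers=0.06,
)

```text
time: 8.1
position: [0.4734, 0.041, 0.2773]
tcp_rot: [[-0.837, -0.547, 0.001], [-0.547, 0.837, 0.0], [-0.001, -0.0, -1.0]]
force: [-0.9, -0.6, -0.8]
gripper_width: 0.0509
```

```bash
python3 -c "
from h import *
st()"
```

```text
t 8.1 p [0.4734 0.041  0.2773] psi -146.87 z [ 7.e-04  4.e-04 -1.e+00] F [-0.92 -0.58 -0.84] T [0.07 0.12 0.02] w 0.0509 q [ -1.2  -6.3 112.9   0.   73.5 145.6]
```

Still moving and no contact yet. Now I'll close to grip.

Call:
play_rows(
  moves=[
    [[0, 0, 0], [0, 0, 0]],
    [[0, 0, 0], [0, 0, 0]],
    [[0, 0, 0], [0, 0, 0]],
    [[0, 0, 0], [0, 0, 0]],
    [[0, 0, 0], [0, 0, 0]],
  ],
  fingers=-0.2,
)

```text
time: 8.6
position: [0.4735, 0.041, 0.2773]
tcp_rot: [[-0.837, -0.547, 0.001], [-0.547, 0.837, 0.0], [-0.001, -0.0, -1.0]]
force: [-0.2, 0.4, 0.2]
gripper_width: 0.048
```

```bash
python3 -c "
from h import *
st()"
```

```text
t 8.6 p [0.4735 0.041  0.2773] psi -146.87 z [ 7.e-04  5.e-04 -1.e+00] F [-0.2   0.42  0.16] T [0.18 0.02 0.04] w 0.048 q [ -1.2  -6.3 112.8   0.   73.5 145.6]
```

Call:
play_rows(
  moves=[
    [[0, 0, -0.0001], [0, 0, -4]],
    [[0, 0, -0.0002], [0, 0, -8]],
    [[0, 0, -0.0003], [0, 0, -12]],
    [[0, 0, -0.0003], [0, 0, -12]],
  ],
)

```text
time: 9.0
position: [0.4735, 0.0409, 0.2778]
tcp_rot: [[-0.705, -0.709, 0.001], [-0.709, 0.705, 0.0], [-0.001, -0.0, -1.0]]
force: [0.4, 0.3, 2.4]
gripper_width: 0.0479
```

```bash
python3 -c "
from h import *
st()"
```

```text
t 9.0 p [0.4735 0.0409 0.2778] psi -134.81 z [ 9.e-04  2.e-04 -1.e+00] F [0.43 0.32 2.38] T [0.08 0.13 0.01] w 0.0479 q [ -1.3  -6.4 112.8   0.   73.5 133.6]
```

Call:
play_rows(
  moves=[
    [[0, 0, -0.00015], [0, 0, -4]],
    [[0, 0, -0.0003], [0, 0, -8]],
    [[0, 0, -0.00045], [0, 0, -12]],
    [[0, 0, -0.0006], [0, 0, -16]],
    [[0, 0, -0.0006], [0, 0, -16]],
  ],
)

```text
time: 9.5
position: [0.4736, 0.041, 0.2784]
tcp_rot: [[-0.484, -0.875, 0.001], [-0.875, 0.484, 0.0], [-0.001, -0.001, -1.0]]
force: [0.5, -0.6, 1.7]
gripper_width: 0.0477
```

```bash
python3 -c "
from h import *
st()"
```

```text
t 9.5 p [0.4736 0.041  0.2784] psi -118.92 z [ 1.3e-03  4.0e-04 -1.0e+00] F [ 0.51 -0.62  1.72] T [0.07 0.08 0.01] w 0.0477 q [ -1.2  -6.4 112.8   0.   73.6 117.7]
```

Call:
play_rows(
  moves=[
    [[0, 0, -0.00023], [0, 0, -6]],
    [[0, 0, -0.00046], [0, 0, -12]],
    [[0, 0, -0.00069], [0, 0, -18]],
    [[0, 0, -0.00092], [0, 0, -24]],
    [[0, 0, -0.00092], [0, 0, -24]],
  ],
)

```text
time: 10.0
position: [0.4736, 0.0411, 0.2793]
tcp_rot: [[-0.086, -0.996, 0.001], [-0.996, 0.086, 0.001], [-0.001, -0.001, -1.0]]
force: [0.0, 1.4, 2.4]
gripper_width: 0.0481
```

```bash
python3 -c "
from h import *
st()"
```

```text
t 10.0 p [0.4736 0.0411 0.2793] psi -94.95 z [ 1.2e-03  8.0e-04 -1.0e+00] F [0.02 1.43 2.42] T [0.37 0.01 0.05] w 0.0481 q [ -1.2  -6.5 112.7   0.   73.7  93.7]
```

Call:
play_rows(
  moves=[
    [[0, 0, -0.00031], [0, 0, -8]],
    [[0, 0, -0.00062], [0, 0, -16]],
    [[0, 0, -0.00093], [0, 0, -24]],
    [[0, 0, -0.00124], [0, 0, -32]],
    [[0, 0, -0.00156], [0, 0, -40]],
    [[0, 0, -0.00156], [0, 0, -40]],
  ],
)

```text
time: 10.6
position: [0.4737, 0.0414, 0.2811]
tcp_rot: [[0.574, -0.819, 0.002], [-0.819, -0.574, 0.001], [-0.0, -0.002, -1.0]]
force: [1.3, 5.6, 5.3]
gripper_width: 0.0478
```

```bash
python3 -c "
from h import *
st()"
```

```text
t 10.6 p [0.4737 0.0414 0.2811] psi -55.0 z [ 0.0017  0.0014 -1.    ] F [1.29 5.61 5.31] T [ 0.85 -0.01  0.05] w 0.0478 q [-1.200e+00 -6.600e+00  1.126e+02  1.000e-01  7.380e+01  5.380e+01]
```

A sideways force is building on +y, with some up-force. I'll give way before turning further.

Call:
play_rows(
  moves=[
    [[-0.0003, -0.0003, -0.0002], [0, 0, 0]],
    [[-0.0005, -0.0005, -0.0003], [0, 0, 0]],
    [[-0.0005, -0.0005, -0.0003], [0, 0, 0]],
  ],
)

```text
time: 10.9
position: [0.4737, 0.0417, 0.2811]
tcp_rot: [[0.573, -0.82, 0.001], [-0.82, -0.573, 0.0], [0.0, -0.001, -1.0]]
force: [2.0, 2.4, 5.3]
gripper_width: 0.048
```

```bash
python3 -c "
from h import *
st()"
```

```text
t 10.9 p [0.4737 0.0417 0.2811] psi -55.04 z [ 1.3e-03  3.0e-04 -1.0e+00] F [2.04 2.41 5.27] T [ 0.41 -0.15 -0.03] w 0.048 q [ -1.2  -6.6 112.6   0.   73.9  53.9]
```

Call:
play_rows(
  moves=[
    [[-0.0002, -0.0003, -0.0003], [0, 0, -5]],
    [[-0.0003, -0.0005, -0.0006], [0, 0, -10]],
    [[-0.0004, -0.0006, -0.0008], [0, 0, -15]],
    [[-0.0004, -0.0006, -0.001], [0, 0, -20]],
    [[-0.0004, -0.0006, -0.001], [0, 0, -20]],
  ],
)

```text
time: 11.4
position: [0.4738, 0.0421, 0.2821]
tcp_rot: [[0.821, -0.571, 0.001], [-0.571, -0.821, -0.0], [0.001, -0.0, -1.0]]
force: [0.5, 1.9, 6.3]
gripper_width: 0.0479
```

```bash
python3 -c "
from h import *
st()"
```

```text
t 11.4 p [0.4738 0.0421 0.2821] psi -34.82 z [ 6.e-04 -2.e-04 -1.e+00] F [0.48 1.91 6.31] T [0.1  0.15 0.01] w 0.0479 q [ -1.1  -6.6 112.5  -0.   74.   33.7]
```

Call:
play_rows(
  moves=[
    [[0, 0, -0.0004], [0, 0, 0]],
    [[0, 0, -0.0008], [0, 0, 0]],
    [[0, 0, -0.0008], [0, 0, 0]],
  ],
)

```text
time: 11.7
position: [0.4738, 0.0421, 0.2826]
tcp_rot: [[0.82, -0.573, 0.001], [-0.573, -0.82, -0.0], [0.001, -0.0, -1.0]]
force: [2.2, 0.0, 1.8]
gripper_width: 0.0479
```

```bash
python3 -c "
from h import *
st()"
```

```text
t 11.7 p [0.4738 0.0421 0.2826] psi -34.93 z [ 6.e-04 -1.e-04 -1.e+00] F [2.2  0.02 1.82] T [-0.17 -0.21 -0.02] w 0.0479 q [ -1.1  -6.6 112.5  -0.   74.1  33.8]
```

Call:
play_rows(
  moves=[
    [[0, 0, -0.0004], [0, 0, -8]],
    [[0, 0, -0.0008], [0, 0, -16]],
    [[-0.0001, 0, -0.0012], [0, 0, -24]],
    [[-0.0001, 0, -0.0016], [0, 0, -32]],
    [[-0.0001, 0, -0.002], [0, 0, -40]],
    [[-0.0001, 0, -0.002], [0, 0, -40]],
  ],
)

```text
time: 12.3
position: [0.4735, 0.0423, 0.2845]
tcp_rot: [[0.996, 0.091, -0.0], [0.091, -0.996, 0.0], [-0.0, -0.0, -1.0]]
force: [-1.3, 0.3, 2.7]
gripper_width: 0.0481
```

```bash
python3 -c "
from h import *
st()"
```

```text
t 12.3 p [0.4735 0.0423 0.2845] psi 5.23 z [-4.e-04  2.e-04 -1.e+00] F [-1.27  0.31  2.69] T [-0.05  0.13  0.  ] w 0.0481 q [ -1.1  -6.8 112.4   0.   74.4  -6.3]
```

Call:
play_rows(
  moves=[
    [[-0.0001, 0, -0.0004], [0, 0, -8]],
    [[-0.0002, 0, -0.0008], [0, 0, -16]],
    [[-0.0003, 0.0001, -0.0012], [0, 0, -24]],
    [[-0.0004, 0.0001, -0.0016], [0, 0, -32]],
    [[-0.0005, 0.0001, -0.0021], [0, 0, -40]],
    [[-0.0006, 0.0001, -0.0021], [0, 0, -40]],
  ],
)

```text
time: 12.9
position: [0.473, 0.0422, 0.2867]
tcp_rot: [[0.707, 0.707, 0.0], [0.707, -0.707, 0.0], [0.0, -0.0, -1.0]]
force: [0.9, 0.5, 2.7]
gripper_width: 0.0477
```

```bash
python3 -c "
from h import *
st()"
```

```text
t 12.9 p [0.473  0.0422 0.2867] psi 45.02 z [ 1.e-04  2.e-04 -1.e+00] F [0.9  0.51 2.68] T [ 0.03 -0.06  0.02] w 0.0477 q [ -1.1  -7.  112.4   0.   74.6 -46.1]
```

Call:
play_rows(
  moves=[
    [[0, 0, -0.0004], [0, 0, -8]],
    [[-0.0001, 0.0001, -0.0008], [0, 0, -16]],
    [[-0.0001, 0.0001, -0.0012], [0, 0, -24]],
    [[-0.0002, 0.0002, -0.0016], [0, 0, -32]],
    [[-0.0003, 0.0002, -0.002], [0, 0, -40]],
    [[-0.0003, 0.0002, -0.0024], [0, 0, -48]],
    [[-0.0003, 0.0002, -0.0024], [0, 0, -48]],
  ],
)

```text
time: 13.6
position: [0.473, 0.0419, 0.2893]
tcp_rot: [[-0.05, 0.999, 0.0], [0.999, 0.05, 0.0], [0.0, 0.0, -1.0]]
force: [-0.3, 0.3, 4.1]
gripper_width: 0.0474
```

```bash
python3 -c "
from h import *
st()"
```

```text
t 13.6 p [0.473  0.0419 0.2893] psi 92.89 z [ 4.e-04  2.e-04 -1.e+00] F [-0.3   0.35  4.07] T [0.06 0.11 0.02] w 0.0474 q [ -1.1  -7.2 112.3   0.   74.9 -94. ]
```

Call:
play_rows(
  moves=[
    [[0, 0, 0], [0, 0, 0]],
    [[0, 0, 0], [0, 0, 0]],
    [[0, 0, 0], [0, 0, 0]],
    [[0, 0, 0], [0, 0, 0]],
    [[0, 0, 0], [0, 0, 0]],
    [[-0.0002, 0.0005, 0], [0, 0, 120]],
    [[-0.0002, 0.0005, 0], [0, 0, 120]],
    [[-0.0002, 0.0005, 0], [0, 0, 120]],
    [[-0.0002, 0.0005, 0], [0, 0, 120]],
    [[-0.0002, 0.0005, 0], [0, 0, 120]],
    [[-0.0002, 0.0005, 0], [0, 0, 120]],
    [[-0.0002, 0.0005, 0], [0, 0, 120]],
    [[-0.0002, 0.0005, 0], [0, 0, 120]],
    [[-0.0002, 0.0005, 0], [0, 0, 120]],
    [[-0.0002, 0.0005, 0], [0, 0, 120]],
    [[-0.0002, 0.0005, 0], [0, 0, 120]],
    [[-0.0002, 0.0005, 0], [0, 0, 120]],
    [[-0.0002, 0.0005, 0], [0, 0, 120]],
    [[-0.0002, 0.0005, 0], [0, 0, 120]],
    [[-0.0002, 0.0005, 0], [0, 0, 120]],
  ],
  fingers=1,
)

```text
time: 15.6
position: [0.4736, 0.0417, 0.2892]
tcp_rot: [[0.891, -0.455, 0.001], [-0.455, -0.891, 0.0], [0.0, -0.001, -1.0]]
force: [-0.8, 0.1, -0.5]
gripper_width: 0.0928
```

```bash
python3 -c "
from h import *
st();go((.4735,.0417,.2893),-147)"
```

```text
t 15.6 p [0.4736 0.0417 0.2892] psi -27.05 z [ 6.e-04  4.e-04 -1.e+00] F [-0.76  0.06 -0.49] T [-0.09  0.14 -0.  ] w 0.0928 q [ -1.2  -7.1 112.2   0.   74.8  25.9]
shift [-0.0001  0.     -0.0001] turn [-4.0000e-02  3.0000e-02  1.1995e+02]
```

Call:
play_rows(
  moves=[
    [[0, 0, 0], [0, 0, 120]],
    [[0, 0, 0], [0, 0, 120]],
    [[0, 0, 0], [0, 0, 120]],
    [[0, 0, 0], [0, 0, 120]],
    [[0, 0, 0], [0, 0, 120]],
    [[0, 0, 0], [0, 0, 120]],
    [[0, 0, 0], [0, 0, 120]],
    [[0, 0, 0], [0, 0, 120]],
    [[0, 0, 0], [0, 0, 120]],
    [[0, 0, 0], [0, 0, 120]],
    [[0, 0, 0], [0, 0, 120]],
    [[0, 0, 0], [0, 0, 120]],
    [[0, 0, 0], [0, 0, 120]],
    [[0, 0, 0], [0, 0, 120]],
    [[0, 0, 0], [0, 0, 120]],
    [[0, 0, 0], [0, 0, 120]],
  ],
)

```text
time: 17.2
position: [0.4736, 0.0417, 0.2892]
tcp_rot: [[-0.834, -0.552, 0.001], [-0.552, 0.834, 0.0], [-0.001, -0.0, -1.0]]
force: [0.5, 0.2, 0.1]
gripper_width: 0.0931
```

Call:
play_rows(
  moves=[
    [[0, 0, 0], [0, 0, 0]],
    [[0, 0, 0], [0, 0, 0]],
    [[0, 0, 0], [0, 0, 0]],
    [[0, 0, 0], [0, 0, 0]],
    [[0, 0, 0], [0, 0, 0]],
    [[0, 0, 0], [0, 0, 0]],
  ],
  fingers=0.06,
)

```text
time: 17.8
position: [0.4736, 0.0417, 0.2892]
tcp_rot: [[-0.837, -0.547, 0.001], [-0.547, 0.837, 0.0], [-0.001, -0.0, -1.0]]
force: [-0.5, 0.5, -0.1]
gripper_width: 0.0514
```

Call:
play_rows(
  moves=[
    [[0, 0, 0], [0, 0, 0]],
    [[0, 0, 0], [0, 0, 0]],
    [[0, 0, 0], [0, 0, 0]],
    [[0, 0, 0], [0, 0, 0]],
    [[0, 0, 0], [0, 0, 0]],
  ],
  fingers=-0.2,
)

```text
time: 18.3
position: [0.4736, 0.0417, 0.2893]
tcp_rot: [[-0.837, -0.547, 0.001], [-0.547, 0.837, 0.0], [-0.001, -0.0, -1.0]]
force: [0.3, 0.5, -0.1]
gripper_width: 0.048
```

```bash
python3 -c "
from h import *
st()"
```

```text
t 18.3 p [0.4736 0.0417 0.2893] psi -146.87 z [ 7.e-04  4.e-04 -1.e+00] F [ 0.32  0.51 -0.09] T [ 0.1   0.11 -0.02] w 0.048 q [ -1.2  -7.1 112.2   0.   74.8 145.7]
```

Re-gripped cleanly at 48 mm with no force. I'll turn at about 17.8 mm per turn and check the force at each step.

Call:
play_rows(
  moves=[
    [[0, 0, -0.0004], [0, 0, -8]],
    [[0, 0, -0.0008], [0, 0, -16]],
    [[0, 0, -0.0012], [0, 0, -24]],
    [[0, 0, -0.0016], [0, 0, -32]],
    [[0, 0, -0.002], [0, 0, -40]],
    [[0, 0, -0.002], [0, 0, -40]],
  ],
)

```text
time: 18.9
position: [0.4736, 0.0417, 0.2914]
tcp_rot: [[-0.288, -0.958, 0.001], [-0.958, 0.288, 0.0], [-0.001, -0.001, -1.0]]
force: [-0.6, -1.2, 0.7]
gripper_width: 0.0478
```

```bash
python3 -c "
from h import *
st()"
```

```text
t 18.9 p [0.4736 0.0417 0.2914] psi -106.74 z [ 9.e-04  3.e-04 -1.e+00] F [-0.57 -1.17  0.69] T [0.01 0.15 0.02] w 0.0478 q [ -1.2  -7.2 112.1   0.   75.1 105.6]
```

Call:
play_rows(
  moves=[
    [[0, 0, -0.0004], [0, 0, -8]],
    [[0, 0, -0.0008], [0, 0, -16]],
    [[0, 0, -0.0012], [0, 0, -24]],
    [[0, 0, -0.0016], [0, 0, -32]],
    [[0, 0, -0.002], [0, 0, -40]],
    [[0, 0, -0.0024], [0, 0, -48]],
    [[0, 0, -0.0024], [0, 0, -48]],
  ],
)

```text
time: 19.6
position: [0.4736, 0.0417, 0.2938]
tcp_rot: [[0.516, -0.857, 0.001], [-0.857, -0.516, 0.0], [0.0, -0.001, -1.0]]
force: [-0.2, 0.5, 1.7]
gripper_width: 0.048
```

```bash
python3 -c "
from h import *
st()"
```

```text
t 19.6 p [0.4736 0.0417 0.2938] psi -58.96 z [ 9.e-04  4.e-04 -1.e+00] F [-0.2   0.55  1.72] T [-0.02  0.15 -0.01] w 0.048 q [ -1.2  -7.4 112.    0.   75.4  57.8]
```

Call:
play_rows(
  moves=[
    [[0, 0, -0.0004], [0, 0, -8]],
    [[0, 0, -0.0008], [0, 0, -16]],
    [[0, 0, -0.0012], [0, 0, -24]],
    [[0, 0, -0.0016], [0, 0, -32]],
    [[0, 0, -0.002], [0, 0, -40]],
    [[0, 0, -0.0024], [0, 0, -48]],
    [[0, 0, -0.0025], [0, 0, -48]],
  ],
)

```text
time: 20.3
position: [0.4736, 0.0417, 0.2962]
tcp_rot: [[0.981, -0.193, 0.001], [-0.193, -0.981, 0.0], [0.001, -0.0, -1.0]]
force: [0.3, -0.2, 0.8]
gripper_width: 0.0477
```

```bash
python3 -c "
from h import *
st()"
```

```text
t 20.3 p [0.4736 0.0417 0.2962] psi -11.1 z [ 7.e-04  4.e-04 -1.e+00] F [ 0.32 -0.24  0.82] T [-0.06  0.15 -0.02] w 0.0477 q [ -1.2  -7.5 111.9   0.   75.7   9.9]
```

Call:
play_rows(
  moves=[
    [[0, 0, -0.0004], [0, 0, -8]],
    [[0, 0, -0.0008], [0, 0, -16]],
    [[0, 0, -0.0012], [0, 0, -24]],
    [[0, 0, -0.0016], [0, 0, -32]],
    [[0, 0, -0.002], [0, 0, -40]],
    [[0, 0, -0.0024], [0, 0, -48]],
    [[0, 0, -0.0025], [0, 0, -48]],
  ],
)

```text
time: 21.0
position: [0.4736, 0.0417, 0.2986]
tcp_rot: [[0.801, 0.599, 0.001], [0.599, -0.801, 0.0], [0.001, 0.0, -1.0]]
force: [-0.2, 0.1, 0.3]
gripper_width: 0.0479
```

```bash
python3 -c "
from h import *
st()"
```

```text
t 21.0 p [0.4736 0.0417 0.2986] psi 36.81 z [ 6.e-04  4.e-04 -1.e+00] F [-0.18  0.09  0.27] T [-0.07  0.02 -0.04] w 0.0479 q [ -1.2  -7.7 111.7   0.   75.9 -38. ]
```

Call:
play_rows(
  moves=[
    [[0, 0, -0.0004], [0, 0, -8]],
    [[0, 0, -0.0008], [0, 0, -16]],
    [[0, 0, -0.0012], [0, 0, -24]],
    [[0, 0, -0.0016], [0, 0, -32]],
    [[0, 0, -0.002], [0, 0, -40]],
    [[0, 0, -0.0024], [0, 0, -48]],
    [[0, 0, -0.0025], [0, 0, -48]],
  ],
)

```text
time: 21.7
position: [0.4736, 0.0417, 0.3011]
tcp_rot: [[0.091, 0.996, 0.001], [0.996, -0.091, 0.0], [0.0, 0.001, -1.0]]
force: [0.2, 0.3, 0.8]
gripper_width: 0.0478
```

```bash
python3 -c "
from h import *
st()"
```

```text
t 21.7 p [0.4736 0.0417 0.3011] psi 84.75 z [ 6.e-04  3.e-04 -1.e+00] F [0.17 0.34 0.83] T [-0.07 -0.01 -0.01] w 0.0478 q [ -1.2  -7.9 111.6   0.   76.2 -85.9]
```

Call:
play_rows(
  moves=[
    [[0, 0, -0.0004], [0, 0, -8]],
    [[0, 0, -0.0008], [0, 0, -16]],
    [[0, 0, -0.0012], [0, 0, -24]],
    [[0, 0, -0.0016], [0, 0, -32]],
    [[0, 0, -0.002], [0, 0, -40]],
    [[0, 0, -0.0022], [0, 0, -40]],
  ],
)

```text
time: 22.3
position: [0.4736, 0.0417, 0.3033]
tcp_rot: [[-0.57, 0.822, 0.001], [0.822, 0.57, 0.0], [-0.0, 0.001, -1.0]]
force: [1.8, 1.0, 0.7]
gripper_width: 0.0482
```

Call:
play_rows(
  moves=[
    [[0, 0, -0.0005], [0, 0, 0]],
    [[0, 0, -0.001], [0, 0, 0]],
    [[0, 0, -0.001], [0, 0, 0]],
  ],
)

```text
time: 22.6
position: [0.4736, 0.0417, 0.3043]
tcp_rot: [[-0.572, 0.82, 0.001], [0.82, 0.572, 0.0], [-0.0, 0.001, -1.0]]
force: [0.0, 0.3, 0.9]
gripper_width: 0.0479
```

```bash
python3 -c "
from h import *
st()"
```

```text
t 22.6 p [0.4736 0.0417 0.3043] psi 124.9 z [ 6.e-04  4.e-04 -1.e+00] F [0.02 0.25 0.92] T [0.11 0.1  0.05] w 0.0479 q [  -1.2   -8.   111.4    0.    76.6 -126.1]
```

Call:
play_rows(
  moves=[
    [[0, 0, -0.002], [0, 0, 0]],
    [[0, 0, -0.004], [0, 0, 0]],
    [[0, 0, -0.006], [0, 0, 0]],
    [[0, 0, -0.008], [0, 0, 0]],
    [[0, 0, -0.01], [0, 0, 0]],
    [[0, 0, -0.012], [0, 0, 0]],
  ],
)

```text
time: 23.2
position: [0.4734, 0.0417, 0.3161]
tcp_rot: [[-0.575, 0.818, -0.0], [0.818, 0.575, 0.0], [0.0, 0.0, -1.0]]
force: [-1.0, -0.6, -2.6]
gripper_width: 0.0478
```

Call:
play_rows(
  moves=[
    [[0, 0, -0.01], [0, 0, 0]],
    [[0, 0, -0.03], [0, 0, 0]],
    [[0, 0, -0.05], [0, 0, 0]],
    [[0, 0, -0.06], [0, 0, 0]],
    [[0, 0, -0.06], [0, 0, 0]],
  ],
)

```text
time: 23.7
position: [0.4741, 0.0417, 0.3784]
tcp_rot: [[-0.575, 0.818, 0.004], [0.818, 0.575, 0.0], [-0.002, 0.004, -1.0]]
force: [-0.0, -0.6, -2.1]
gripper_width: 0.0475
```

Run:
```python
from h import *
st()
im=get_image('top');m=camera_model('top')
i2=get_image('side');cv2.imwrite('pics/s2.png',i2[150:390,180:500][...,::-1].repeat(2,0).repeat(2,1));cv2.imwrite('pics/t2.png',im[...,::-1])
m2=camera_model('side')
# tray from wrist w1: left-near corner etc.; top-view rim contour refined
c,mk=contours(cv2.imread('pics/top0.png')[...,::-1],(345,180,440,280),(0,0,60),(180,70,255));x=c[0]
P=np.array([plane(m,p[0],.022)[:2] for p in x]);r=cv2.minAreaRect((P*1e3).astype(np.float32));print(r)
```

```text
t 23.7 p [0.4741 0.0417 0.3784] psi 125.13 z [ 4.1e-03  4.0e-04 -1.0e+00] F [-0.02 -0.62 -2.08] T [ 0.08  0.02 -0.01] w 0.0475 q [  -1.2  -11.5  106.5    0.    84.7 -126.3]
((566.2942504882812, -257.221435546875), (182.33056640625, 202.64939880371094), 83.5047836303711)
```

View pics/s2.png

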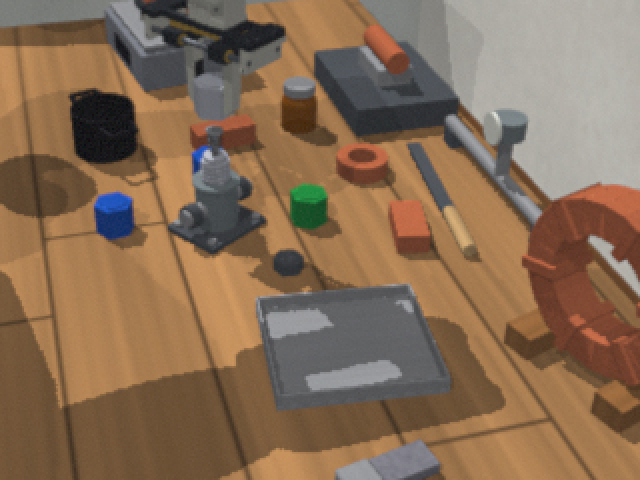

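The crop shows the cap held in the jaws at (210,95), clear of the spring and rod at (213,140). The green and blue decoys and the other bystanders haven't moved, and the measured force is about the cap's weight. Next is the tray.

```bash
python3 -c "
from h import *
go((.474,.0417,.40),124);go((.566,-.257,.40),83.5)"
```

```text
shift [-0.0003  0.0005 -0.0241] turn [ 0.03 -0.01  1.13]
shift [-0.2976 -0.0961 -0.0241] turn [ 3.000e-02 -2.000e-02  4.163e+01]
```

Call:
play_rows(
  moves=[
    [[0, 0, -0.012], [0, 0, 0]],
    [[0, 0, -0.022], [0, 0, 0]],
    [[-0.01, -0.003, -0.024], [0, 0, 0]],
    [[-0.03, -0.01, -0.024], [0, 0, 4]],
    [[-0.06, -0.02, -0.024], [0, 0, 8]],
    [[-0.09, -0.03, -0.024], [0, 0, 12]],
    [[-0.12, -0.04, -0.024], [0, 0, 16]],
    [[-0.15, -0.05, -0.024], [0, 0, 20]],
    [[-0.18, -0.06, -0.024], [0, 0, 25]],
    [[-0.21, -0.07, -0.024], [0, 0, 30]],
    [[-0.24, -0.078, -0.024], [0, 0, 35]],
    [[-0.265, -0.086, -0.024], [0, 0, 39]],
    [[-0.285, -0.092, -0.024], [0, 0, 41]],
    [[-0.295, -0.095, -0.024], [0, 0, 41.6]],
    [[-0.2976, -0.0961, -0.024], [0, 0, 41.6]],
    [[-0.2976, -0.0961, -0.024], [0, 0, 41.6]],
    [[-0.2976, -0.0961, -0.024], [0, 0, 41.6]],
  ],
)

```text
time: 25.5
position: [0.5661, -0.2563, 0.4002]
tcp_rot: [[0.111, 0.994, 0.0], [0.994, -0.111, 0.001], [0.001, 0.0, -1.0]]
force: [0.7, 0.7, -1.8]
gripper_width: 0.048
```

```bash
python3 -c "
from h import *
st();go((.566,-.257,.212),83.5)"
```

```text
t 25.5 p [ 0.5661 -0.2563  0.4002] psi 83.6 z [ 4.e-04  8.e-04 -1.e+00] F [ 0.65  0.65 -1.83] T [ 0.04  0.02 -0.01] w 0.048 q [-2.910e+01  1.090e+01  8.200e+01  1.000e-01  8.720e+01 -1.127e+02]
shift [-9.000e-04 -1.000e-04  1.882e-01] turn [ 0.02 -0.05  0.1 ]
```

Call:
play_rows(
  moves=[
    [[0, 0, 0.01], [0, 0, 0]],
    [[0, 0, 0.03], [0, 0, 0]],
    [[0, 0, 0.055], [0, 0, 0]],
    [[0, 0, 0.08], [0, 0, 0]],
    [[0, 0, 0.105], [0, 0, 0]],
    [[0, 0, 0.13], [0, 0, 0]],
    [[0, 0, 0.15], [0, 0, 0]],
    [[0, 0, 0.167], [0, 0, 0]],
    [[0, 0, 0.18], [0, 0, 0]],
    [[0, 0, 0.187], [0, 0, 0]],
    [[0, 0, 0.19], [0, 0, 0]],
    [[0, 0, 0.192], [0, 0, 0]],
    [[0, 0, 0.194], [0, 0, 0]],
    [[0, 0, 0.195], [0, 0, 0]],
    [[0, 0, 0.196], [0, 0, 0]],
    [[0, 0, 0.197], [0, 0, 0]],
    [[0, 0, 0.198], [0, 0, 0]],
    [[0, 0, 0.198], [0, 0, 0]],
  ],
)

```text
time: 27.3
position: [0.5662, -0.2569, 0.2021]
tcp_rot: [[0.113, 0.994, 0.0], [0.994, -0.113, 0.001], [0.001, 0.0, -1.0]]
force: [-0.5, 0.3, -2.8]
gripper_width: 0.0479
```

```bash
python3 -c "
from h import *
st()"
```

```text
t 27.3 p [ 0.5662 -0.2569  0.2021] psi 83.53 z [ 4.e-04  5.e-04 -1.e+00] F [-0.5   0.32 -2.8 ] T [ 0.03 -0.04  0.  ] w 0.0479 q [ -29.1   21.    91.6    0.    67.4 -112.7]
```

Expected contact is at about z = 0.199. I'll creep down.

Call:
play_rows(
  moves=[
    [[0, 0, 0.0005], [0, 0, 0]],
    [[0, 0, 0.001], [0, 0, 0]],
    [[0, 0, 0.0015], [0, 0, 0]],
    [[0, 0, 0.002], [0, 0, 0]],
    [[0, 0, 0.0025], [0, 0, 0]],
    [[0, 0, 0.0025], [0, 0, 0]],
  ],
)

```text
time: 27.9
position: [0.5662, -0.2569, 0.1996]
tcp_rot: [[0.113, 0.994, 0.0], [0.994, -0.113, 0.001], [0.001, 0.0, -1.0]]
force: [0.0, -0.8, -2.5]
gripper_width: 0.0481
```

Call:
play_rows(
  moves=[
    [[0, 0, 0.0003], [0, 0, 0]],
    [[0, 0, 0.0006], [0, 0, 0]],
    [[0, 0, 0.0006], [0, 0, 0]],
  ],
)

```text
time: 28.2
position: [0.5663, -0.2569, 0.1991]
tcp_rot: [[0.113, 0.994, 0.001], [0.994, -0.113, 0.0], [0.0, 0.0, -1.0]]
force: [-0.1, 0.0, -2.1]
gripper_width: 0.0476
```

Call:
play_rows(
  moves=[
    [[0, 0, 0.0002], [0, 0, 0]],
    [[0, 0, 0.0005], [0, 0, 0]],
    [[0, 0, 0.0005], [0, 0, 0]],
  ],
)

```text
time: 28.5
position: [0.5662, -0.2569, 0.1986]
tcp_rot: [[0.113, 0.994, 0.0], [0.994, -0.113, 0.0], [0.001, 0.0, -1.0]]
force: [0.0, 0.4, -2.5]
gripper_width: 0.0479
```

Call:
play_rows(
  moves=[
    [[0, 0, 0.0002], [0, 0, 0]],
    [[0, 0, 0.0005], [0, 0, 0]],
    [[0, 0, 0.0005], [0, 0, 0]],
  ],
)

```text
time: 28.8
position: [0.5663, -0.2569, 0.1981]
tcp_rot: [[0.113, 0.994, 0.001], [0.994, -0.113, 0.0], [0.001, 0.0, -1.0]]
force: [0.3, -0.3, -1.9]
gripper_width: 0.0477
```

Call:
play_rows(
  moves=[
    [[0, 0, 0.0002], [0, 0, 0]],
    [[0, 0, 0.0005], [0, 0, 0]],
    [[0, 0, 0.0005], [0, 0, 0]],
  ],
)

```text
time: 29.1
position: [0.5662, -0.2569, 0.1976]
tcp_rot: [[0.113, 0.994, 0.001], [0.994, -0.113, 0.0], [0.0, 0.001, -1.0]]
force: [0.2, -0.1, -3.0]
gripper_width: 0.0478
```

Call:
play_rows(
  moves=[
    [[0, 0, 0.0002], [0, 0, 0]],
    [[0, 0, 0.0005], [0, 0, 0]],
    [[0, 0, 0.0005], [0, 0, 0]],
  ],
)

```text
time: 29.4
position: [0.5663, -0.257, 0.1972]
tcp_rot: [[0.113, 0.994, 0.001], [0.994, -0.113, 0.0], [0.0, 0.001, -1.0]]
force: [-0.5, -0.2, -1.4]
gripper_width: 0.0477
```

Call:
play_rows(
  moves=[
    [[0, 0, 0.0002], [0, 0, 0]],
    [[0, 0, 0.0005], [0, 0, 0]],
    [[0, 0, 0.0005], [0, 0, 0]],
  ],
)

```text
time: 29.7
position: [0.5663, -0.257, 0.1972]
tcp_rot: [[0.113, 0.994, 0.001], [0.994, -0.113, 0.0], [0.0, 0.001, -1.0]]
force: [-2.4, 1.9, 6.2]
gripper_width: 0.0479
```

Call:
play_rows(
  moves=[
    [[0, 0, 0.0002], [0, 0, 0]],
    [[0, 0, 0.0005], [0, 0, 0]],
    [[0, 0, 0.0005], [0, 0, 0]],
  ],
)

```text
time: 30.0
position: [0.5664, -0.257, 0.1972]
tcp_rot: [[0.113, 0.994, 0.001], [0.994, -0.113, 0.0], [0.0, 0.001, -1.0]]
force: [-5.6, 3.5, 8.8]
gripper_width: 0.0482
```

Run:
```python
from h import *
st();im=get_image('wrist')
cv2.imwrite('pics/w3.png',im[...,::-1])
i2=get_image('side');cv2.imwrite('pics/s3.png',cv2.resize(i2[240:380,270:430],(800,700))[0:600,...,::-1])
```

```text
t 30.0 p [ 0.5664 -0.257   0.1972] psi 83.54 z [ 7.e-04  3.e-04 -1.e+00] F [-5.65  3.52  8.76] T [ 0.42  0.97 -0.01] w 0.0482 q [ -29.1   21.4   91.7    0.    66.9 -112.7]
```

View pics/s3.png

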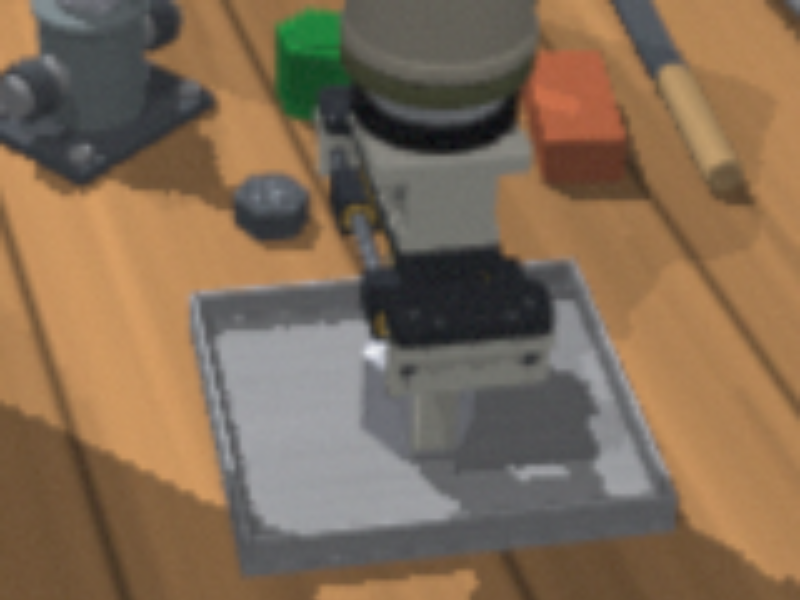

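The cap is standing on the tray floor with 8.8 N of contact, jaws at crop (430,430). I'll ease off the overpress and then release.

Call:
play_rows(
  moves=[
    [[0, 0, -0.0004], [0, 0, 0]],
    [[0, 0, -0.0008], [0, 0, 0]],
    [[0, 0, -0.0009], [0, 0, 0]],
    [[0, 0, -0.0009], [0, 0, 0]],
  ],
)

```text
time: 30.5
position: [0.5663, -0.257, 0.1972]
tcp_rot: [[0.113, 0.994, 0.001], [0.994, -0.113, 0.0], [0.0, 0.001, -1.0]]
force: [-2.2, 1.5, 3.1]
gripper_width: 0.0477
```

Call:
play_rows(
  moves=[
    [[0, 0, 0], [0, 0, 0]],
    [[0, 0, 0], [0, 0, 0]],
    [[0, 0, 0], [0, 0, 0]],
    [[0, 0, 0], [0, 0, 0]],
    [[0, 0, 0], [0, 0, 0]],
    [[0, 0, 0], [0, 0, 0]],
    [[0, 0, 0], [0, 0, 0]],
    [[0, 0, 0], [0, 0, 0]],
  ],
  fingers=1,
)

```text
time: 31.3
position: [0.5663, -0.2569, 0.197]
tcp_rot: [[0.113, 0.994, 0.001], [0.994, -0.113, 0.0], [0.0, 0.001, -1.0]]
force: [-0.1, -1.3, -0.4]
gripper_width: 0.0931
```

Call:
play_rows(
  moves=[
    [[0, 0, -0.01], [0, 0, 0]],
    [[0, 0, -0.03], [0, 0, 0]],
    [[0, 0, -0.06], [0, 0, 0]],
    [[0, 0, -0.1], [0, 0, 0]],
    [[0, 0, -0.14], [0, 0, 0]],
    [[0, 0, -0.18], [0, 0, 0]],
    [[0, 0, -0.2], [0, 0, 0]],
    [[0, 0, -0.2], [0, 0, 0]],
    [[0, 0, -0.2], [0, 0, 0]],
  ],
)

```text
time: 32.2
position: [0.5661, -0.257, 0.3975]
tcp_rot: [[0.113, 0.994, 0.002], [0.994, -0.113, -0.0], [0.0, 0.002, -1.0]]
force: [-0.7, 0.6, -1.1]
gripper_width: 0.0932
```

Run:
```python
from h import *
st();T=wristT();im=get_image('wrist');i2=get_image('side');m=camera_model('wrist')
cv2.imwrite('pics/end.png',np.hstack([cv2.resize(im,(400,300)),cv2.resize(i2[140:380,170:490],(400,300))])[...,::-1])
q=np.linalg.inv(T)@[.5663,-.257,.05,1];print(m['fx']*q[0]/q[2]+m['cx'],m['fy']*q[1]/q[2]+m['cy'])
```

```text
t 32.2 p [ 0.5661 -0.257   0.3975] psi 83.53 z [ 1.5e-03 -2.0e-04 -1.0e+00] F [-0.74  0.57 -1.12] T [0.02 0.   0.02] w 0.0932 q [ -29.1   10.9   82.2    0.    86.8 -112.7]
316.9775807336321 222.80291675164253
```

View pics/end.png

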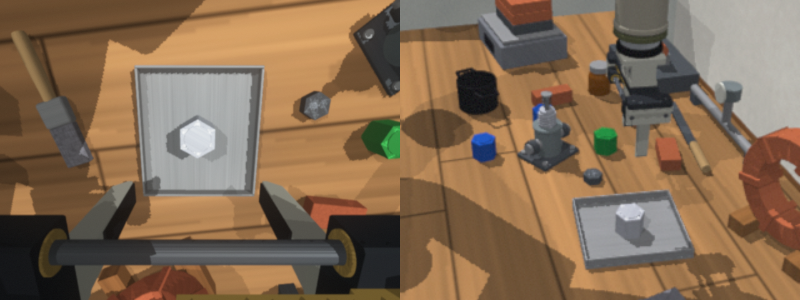

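The final views show the cap upright near the middle of the tray, at (198,139) on the left and (630,220) on the right. The gripper is clear and the bystanders look unmoved, so I'm handing in.

```bash
python3 -c "
from bench import *
print(hand_in())"
```

```text
the job is handed in; nothing more can be done
None
```

I unscrewed the strainer cap, kept hold of it as it came free, and set it in the steel tray, open side down. I then let go and handed the job in at about 32 s of the 72 s allowed.

- **Unscrewing:** It took two grips, about 510° in all, rising about 17.8 mm per turn. The largest force read between steps was about 8 N, during the first grip. I had gripped about 0.6 mm off-centre and was rising too slowly, so I gave way sideways and upward. The second grip stayed under 2 N until the thread was free. I read the force only at the end of each step, so short peaks between readings were not seen.
- **Coming free:** A 1 mm test lift met no resistance. The side picture then showed the cap in the jaws, clear of the spring and rod.
- **Setting down:** The tray floor came about 1.5 mm lower than I had calculated, so the cap had probably shifted slightly in the grip. The last step down pressed it onto the tray with 8.8 N vertically and about 6.7 N sideways. I eased off to about 3 N before opening.
- **Last pictures:** The cap stands upright near the middle of the tray and the gripper is about 0.2 m above it. The bystanders in view look unmoved; I judged that by eye and did not measure it.

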